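# Open the guard and hold the purge dial at the third click

### The arm

A 6-joint arm with a two-finger parallel gripper is mounted at the origin on the work surface. World frame = base frame: x ahead of the robot, y to its left, z up, the work surface at z = 0. Lengths are in m, angles in rad, forces in N, time in s.
With the tool pointing down it reaches from about 0.25 to 0.725 m from the base axis. Payload 4 kg.
Tool frame: the origin (TCP) lies at the very end of the fingers, on their centre line; the grasp point (between the pads) lies 19 mm behind it; x points along the fingers, y is the direction in which the jaws open and shut, and the axes are right-handed (so a half turn about x gives the same grasp; the last joint's range is limited). The gripper opens to 85 mm and grips with 20 to 120 N. Pads are 22 mm wide; open, the fingers measure 114 mm over their backs; the gripper's body (76 mm by 85 mm) begins 54 mm behind the grasp point. The pads swing forward as they close: fully open they stand 13 mm farther back than shut.
Start: joints at [-1.217, 0.241, 0.005, 1.335, 0, 1.571], TCP at [0.173, -0.469, 0.231] pointing down, gripper open.
Joint ranges: [-2.72, 2.72], [-1.05, 1.87], [-1.09, 1.28], [-1.99, 2.15], [-1.42, 1.44], [-3.14, 3.14]. Speed limits (rad/s): [2.79, 2.79, 3.14, 3.14, 3.14, 3.14].

### API

Orientations are given as a unit quaternion [w, x, y, z].
In Python, from plant import * gives the robot as it stands.
- The arm moves only by the tool carry_out, never from a script. Its argument "increments" is a list of rows, each a list of 2 entries, a list of its own where there are three numbers: the shift along the world's x, y, z in m, then the turn about the world's z in rad. In form: [[[dx, dy, dz], twist], ...]. A call has 1 to 10 rows; each row is the pose to reach, as a shift and turn from the pose measured when the call began; what a row does not reach only later rows make up. A row lasts 1/10 s, in which the tool goes at most 50 mm and 8.59 degrees, less where a joint would pass 70% of its speed; a pose out of reach is approached as far as the arm can. A call with a gripper value outside its range is refused whole. "jaw" is the finger opening in m, from 0 to 0.0854, set as the call begins (left out, the last holds). The fingers move at their own pace and stop on an object; "grip_force" is the grip in N (left out, the last holds). Time passes only in rows, so rows that repeat a pose let the fingers close. It gives the time, the measured TCP pose, the force and the opening at its end, in the units of the state.
- read_state(): the state, without advancing time (a new reading comes with each control period).
- get_image(name): name is "side" or "top"; returns the picture (400x640x3 uint8, red, green, blue); there is no depth.
- camera_params(name): a dict with "fov_y" (degrees; the focal length in pixels is half the picture's height over the tangent of half this angle, whatever the lens; pixels are square), "cx", "cy" (the principal point, pixels), "dist_coeffs" ([k1, k2, p1, p2, k3] as OpenCV has them; the pictures are not rectified), "eye" and "rotation" of the camera in the world. Camera axes: x right, y up, looking along -z (the intrinsics and any distortion apply to the point x, -y, -z); pixel columns grow to the right and rows downward; lengths in m; the calibration is good to about 2 mm. A picture is of the moment at which its call begins. camera_params takes no time and is no camera call.
- sign_off(): hands the job in, once; it reports no verdict.
The state is a dict: "t": time; "joints": joint angles; "joint_vel": joint speeds; "tau": joint torques, N m; "ee_pos": TCP position; "ee_rot": TCP orientation; "ft_force": force on the tool from outside, world axes, zero at the start; "moment": the same for the moment, N m; "finger_gap": finger opening in m.
Only numpy, scipy, OpenCV 4.12 (cv2) and the standard library are available. Lean on these libraries where they do the work, as an engineer would, in place of code of your own. Each camera call takes 0.05 s, during which the arm holds its last target. There are 200 camera calls.

### The job

Pick up the lifter, put its thin blade under the orange lip of the purge station's clear hood and lever the hood up with it (not with the fingers) until it falls fully open, then stand the lifter upright on its blue mat and let it go. Then, with the fingertips, press the red tab of the spring-return dial down past the first two clicks to the third without forcing it, and finish while still holding it there: do not let it spring back. Leave the rack, bottles, jar and beaker alone.

Things in the scene. Friction and masses are not known exactly. Their poses are not given: they have to be found in the camera images.
- station: cream housing fixed to the bench, 180 mm long (its x from -100 to +80 mm), 130 wide (y), 52 high; open well inside (108 mm wide, x -68 to +68, floor 10 mm up) under a clear hood. Origin on its underside; x points from the lip to the hinge, away from the robot. Front ledge (x -100 to -68, top 40 mm up) is 12 mm below the lip. A gauge block 90 mm high stands behind at x 150 to 200
- cover (a joint): angle of the clear hood (130 x 118 mm, 46 high, 140 g), rad: 0 shut, 1.85 fully open at its stop. Hinge line parallel to the station's y axis at station x = 70 mm, z = 52 mm; the lip edge rises as it opens. Lifting takes about 1 N. Let go below about 1.05 it falls shut; from about 1.35 it falls fully open by itself
- cover_lip (a point): point on the flat underside of the hood's orange front lip, mid width, 143 mm from the hinge line. The lip is 118 mm wide, 4 thick, and reaches from the hood's front wall (130 mm from the hinge) to 159 mm from the hinge; shut, its underside is 52 mm above the bench. Axes turn with the hood: x points to the hinge, z is up when shut
- dial (a joint): angle of the spring-return thumb dial under the hood, rad: 0 at rest, grows as the tab is pressed down; clicks at 0.3, 0.6 and 0.9 (third, last), hard stop at 0.96. Springs back from everywhere when let go. Pressing the tab takes about 4 N to start, 2.5 to 10 N on the way, about 9 N at the third click and 12 N at the stop
- tab (a point): centre of the top of the dial's red tab, a plate 28 mm long, 30 wide, 6 thick. It swings about an axle parallel to the station's y axis at station x = 30, z = 58 mm, 58 mm away (wheel radius 18). At rest it points to the station's -x and 0.47 rad up (84 mm above the bench); at the third click 0.43 rad down (34 mm above the bench)
- lifter_grip (a point): centre of the lifter's yellow upright handle, 65 mm above its underside. The lifter (loose, 180 g) is a steel foot 40 x 40 x 8 mm, a handle 16 (x) by 20 mm (y) from 8 to 100 mm above the underside, and a steel blade 24 mm wide, 3 thick, flush with the underside, reaching 55 mm from the handle's axis along +x. z is up as it stands
- lifter_tip (a point): tip of the lifter's blade, half-way through its 3 mm thickness; 55 mm along +x from the handle's axis and 63.5 mm below lifter_grip; axes as lifter_grip
- mat: flat blue mat 140 x 140 x 4 mm, fixed to the bench, on which the lifter stands; origin at the centre of its underside
- rack: white vial rack block, 100 x 70 mm, 48 mm high with its vials, bystander; origin at the centre of its underside
- beaker: open glass beaker, 70 mm across, 90 mm high, bystander; origin under its centre
- solvent: brown glass bottle, 72 mm across, 150 mm high, bystander; origin under its centre
- septa: white jar with green cap, 56 mm across, 60 mm high, bystander; origin under its centre
- standard: small clear bottle with red cap, 44 mm across, 80 mm high, bystander; origin under its centre
Not all that is in view belongs to the job. What is shaped like the part that bears lifter_grip but brown is not meant.

How it is judged:
By the outcome, as a careful person would: the job done as asked, in the order asked, and still so for the second after the job is handed in, while the arm keeps its last pose, push and grip.
It also fails if it takes over 69 s, if anything falls off the work surface, if the arm or the gripper's body presses on something with over 40 N, if the wrist force passes 120 N, or if a joint passes its speed limit or range.

## Working session

There is one attempt and no reset: what is moved stays moved. The work goes in short steps, Python scripts to look and compute and a tool call to move; the robot and the scene stay as the last step left them, time stands still between calls to the robot, and variables do not carry over. Pictures are saved under pics/ and viewed, about 8 in all and at most 12, crops included, and the job is handed in when it is done.

Besides the shell and the picture viewer there is one more tool, called after "Request:" as name(argument=value, ...) on one line, values as JSON. carry_out: Moves the arm, as the interface text tells. Its arguments: {"type":"object","properties":{"increments":{"type":"array","items":{"type":"array"}},"jaw":{"type":"number"},"grip_force":{"type":"number"}},"required":["increments"]}

```bash
mkdir -p pics; ls; python3 - <<'E'
from plant import *
import cv2
print(read_state())
for n in("side","top"):
    print(n,camera_params(n)); cv2.imwrite(f"pics/{n}0.png",get_image(n)[:,:,::-1])
E
```

```text
pics
{'t': 0.0, 'joints': array([-1.21700429e+00,  2.41450969e-01,  3.68654324e-03,  1.33522395e+00,
       -1.08200807e-05,  1.57080363e+00]), 'joint_vel': array([ 0.00096088,  0.00085124, -0.00058198, -0.00053717,  0.00072953,
        0.0011851 ]), 'tau': array([ 1.05229479e-03, -3.72318041e+01,  2.52407509e+01,  1.69137883e-02,
        2.87969206e-04, -1.91603490e-06]), 'ee_pos': array([ 0.17299665, -0.46841393,  0.23037964]), 'ee_rot': array([-0.12366818, -0.69593202, -0.12519266,  0.69621232]), 'ft_force': array([-0.14212866, -0.38282658,  0.4429872 ]), 'moment': array([ 0.00027496, -0.00393171,  0.02689434]), 'finger_gap': 0.08523737030338646}
side {'fov_y': 46.061991646671615, 'cx': 318.1746362645907, 'cy': 199.4424196044807, 'dist_coeffs': array([-0.11021043,  0.        ,  0.        ,  0.        ,  0.        ]), 'eye': array([ 0.03358353, -1.16576455,  0.85011574]), 'rotation': array([ 0.856255  ,  0.48186209, -0.10225159, -0.15550217])}
top {'fov_y': 45.676009475597766, 'cx': 320.8786656061306, 'cy': 200.89717412715174, 'dist_coeffs': array([0.04628704, 0.        , 0.        , 0.        , 0.        ]), 'eye': array([0.35034633, 0.02096528, 1.53788603]), 'rotation': array([ 0.70872393,  0.0293854 , -0.04356392, -0.70352618])}
```

View pics/side0.png

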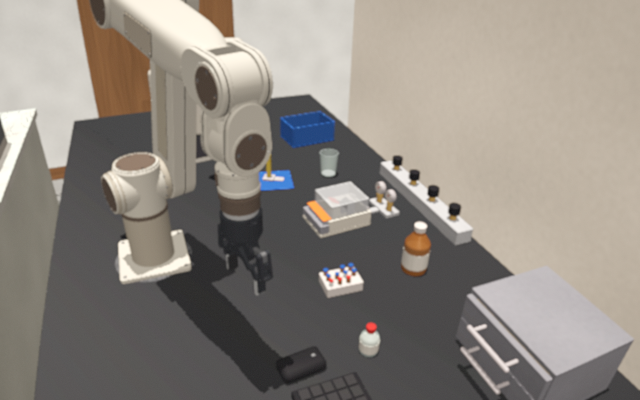

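View pics/top0.png

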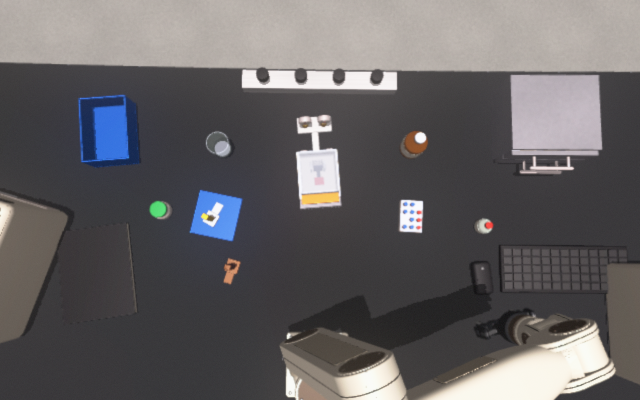

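Candidates for the lifter: yellow-handled with steel blade on the blue mat (top ~(212,215), side ~(268,165)), and the brown lookalike (top ~(231,270)). By the description it's the yellow one. I'll measure it and check it in a close crop.

```bash
cat > h.py <<'E'
import numpy as np, cv2
from plant import *
from scipy.spatial.transform import Rotation as R
def cam(n):
    p=camera_params(n); f=200/np.tan(np.radians(p['fov_y'])/2)
    K=np.array([[f,0,p['cx']],[0,f,p['cy']],[0,0,1.]])
    Rm=R.from_quat(p['rotation'],scalar_first=True).as_matrix()@np.diag([1,-1,-1])
    return K,p['dist_coeffs'],p['eye'],Rm
def ray(n,uv):
    K,d,e,Rm=cam(n)
    q=cv2.undistortPoints(np.array(uv,float).reshape(-1,1,2),K,d).reshape(-1,2)
    return e,np.c_[q,np.ones(len(q))]@Rm.T
def onz(n,uv,z):
    e,d=ray(n,uv); return e+d*((z-e[2])/d[:,2])[:,None]
def proj(n,P):
    K,d,e,Rm=cam(n)
    return cv2.projectPoints((np.atleast_2d(P)-e)@Rm,np.zeros(3),np.zeros(3),K,d)[0].reshape(-1,2)
def tri(a,b):  # pixel in top, pixel in side
    (e1,d1),(e2,d2)=ray('top',[a]),ray('side',[b]); d1,d2=d1[0],d2[0]
    s=np.linalg.lstsq(np.c_[d1,-d2],e2-e1,rcond=None)[0]
    p,q=e1+s[0]*d1,e2+s[1]*d2; return (p+q)/2,np.linalg.norm(p-q)
def mask(im,lo,hi,box=None):
    m=cv2.inRange(cv2.cvtColor(im,cv2.COLOR_RGB2HSV),np.array(lo),np.array(hi))
    if box:
        k=np.zeros_like(m);x0,y0,x1,y1=box;k[y0:y1,x0:x1]=1;m=m*k
    return m
def rect(m):
    c=max(cv2.findContours(m,cv2.RETR_EXTERNAL,cv2.CHAIN_APPROX_NONE)[0],key=cv2.contourArea)
    return cv2.boxPoints(cv2.minAreaRect(c))
E
python3 - <<'E'
from h import *
np.set_printoptions(precision=4,suppress=True)
t=get_image('top');s=get_image('side')
a=cv2.resize(t[185:245,185:245],(400,400),interpolation=cv2.INTER_CUBIC)
b=cv2.resize(t[145:215,285:355],(400,400),interpolation=cv2.INTER_CUBIC)
cc=cv2.resize(s[135:195,245:305],(400,400),interpolation=cv2.INTER_CUBIC)
cv2.imwrite('pics/crop1.png',np.hstack([a,b])[:,:,::-1])
cv2.imwrite('pics/crop2.png',cc[:,:,::-1])
o=mask(t,(8,120,120),(25,255,255),(285,185,355,220)); r=rect(o)
P=onz('top',r,.056); print('lip',r,P,P.mean(0))
m=mask(t,(100,100,80),(125,255,255),(180,180,250,250)); r=rect(m);P=onz('top',r,.004);print('mat',P,P.mean(0))
y=mask(t,(18,100,100),(35,255,255),(185,185,245,245));print('yel',np.argwhere(y)[:,::-1].mean(0),y.sum()//255)
h=mask(s,(0,0,120),(179,60,255),(295,175,380,240))
E
```

```text
lip [[301.4213 194.7663]
 [337.5898 191.8728]
 [338.3275 201.0938]
 [302.159  203.9873]] [[ 0.5228  0.0529  0.056 ]
 [ 0.533  -0.0607  0.056 ]
 [ 0.5038 -0.0631  0.056 ]
 [ 0.4937  0.0503  0.056 ]] [ 0.5133 -0.0052  0.056 ]
mat [[0.4044 0.4132 0.004 ]
 [0.547  0.3883 0.004 ]
 [0.5173 0.2436 0.004 ]
 [0.3748 0.27   0.004 ]] [0.4609 0.3288 0.004 ]
yel [206.3636 216.9091] 44
```

View pics/crop1.png

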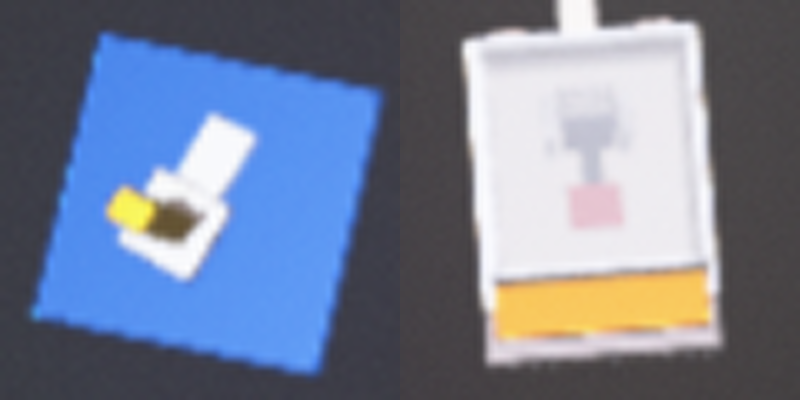

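View pics/crop2.png

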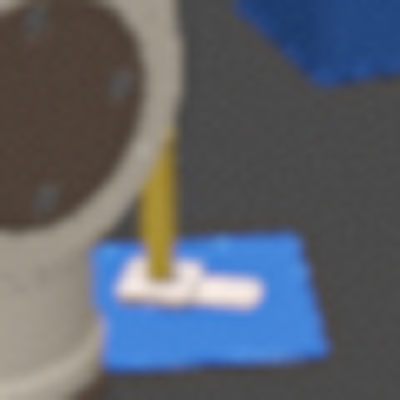

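Crop 1 confirms the yellow-handled lifter: handle top at top-view ~(206,217), blade tip ~(220,204), pointing away to the right. It also shows the hood's lip and the red tab below the hood, at ~(316,181). Crop 2 shows the lifter standing on the mat in the side view. Next I compute poses.

```bash
python3 - <<'E'
from h import *
np.set_printoptions(precision=4,suppress=True)
t=get_image('top');s=get_image('side')
m=mask(t,(100,100,80),(125,255,255),(180,180,250,250)); r=rect(m);P=onz('top',r,.004)
d=P[1]-P[0]; print('mat c',P.mean(0),'yaw',np.degrees(np.arctan2(d[1],d[0])))
y=mask(t,(22,130,150),(35,255,255),(185,185,245,245));py=np.argwhere(y)[:,::-1].mean(0);print(py,y.sum()//255)
H=onz('top',[py],.104)[0]; print('handle',H)
w=mask(t,(0,0,190),(179,60,255),(190,190,240,240))
B=onz('top',np.argwhere(w)[:,::-1],.009)[:,:2]; v=B-H[:2]
c=B.mean(0); u,sv,vt=np.linalg.svd(B-c); ax=vt[0]*np.sign(vt[0,0]); yaw=np.arctan2(ax[1],ax[0])
far=B[(v@ax)>.03]; print('white',c,'yaw pca',yaw,'max ext',(v@ax).max(),(v@ax).min(),'lat',np.ptp(far@[-ax[1],ax[0]]), 'dir far',np.arctan2(*(far.mean(0)-H[:2])[::-1]))
print('lat offset of far from handle', (far.mean(0)-H[:2])@[-ax[1],ax[0]])
# station housing outline
h=mask(t,(0,0,120),(179,90,255),(285,146,350,215))|mask(t,(8,120,120),(25,255,255),(285,185,355,220))
r=rect(cv2.morphologyEx(h,cv2.MORPH_OPEN,np.ones((9,9))));print('housing px',r);P=onz('top',r,.052);print(P)
# lip in side
o=mask(s,(5,120,120),(22,255,255),(295,190,340,235)); r=rect(o);P=onz('side',r,.056);print('lip side',P,P.mean(0))
st=read_state();print(R.from_quat(st['ee_rot'],scalar_first=True).as_matrix())
E
```

```text
mat c [0.4608 0.3285 0.004 ] yaw -10.453358860869924
[204.6  216.08] 25
handle [0.4502 0.3416 0.104 ]
white [0.4637 0.3344] yaw pca -0.4527265179881765 max ext 0.05432523608718023 -0.02106389623529345 lat 0.02443713499845057 dir far -0.47627963266317624
lat offset of far from handle -0.0009867861768275317
housing px [[295.2995 150.1929]
 [337.1573 147.2031]
 [341.2842 204.9797]
 [299.4264 207.9695]]
[[ 0.6656  0.0739  0.052 ]
 [ 0.6767 -0.0591  0.052 ]
 [ 0.492  -0.0727  0.052 ]
 [ 0.4815  0.0588  0.052 ]]
lip side [[ 0.4869  0.048   0.056 ]
 [ 0.516   0.0746  0.056 ]
 [ 0.5315 -0.0549  0.056 ]
 [ 0.5039 -0.0775  0.056 ]] [ 0.5096 -0.0024  0.056 ]
[[-0.0002  0.3465 -0.9381]
 [ 0.0007 -0.9381 -0.3465]
 [-1.     -0.0007 -0.    ]]
```

Request:
carry_out(increments=[[[0.014,0.04,0.0],0.12],[[0.028,0.08,0.0],0.24],[[0.042,0.12,0.0],0.36],[[0.056,0.16,0.0],0.48],[[0.07,0.2,0.0],0.6],[[0.084,0.24,0.0],0.72],[[0.098,0.28,0.0],0.84],[[0.112,0.32,0.0],0.96],[[0.126,0.36,0.0],1.08],[[0.14,0.4,0.0],1.2]], jaw=0.0854, grip_force=70)

```text
t: 1.3
ee_pos: [0.3134, -0.0672, 0.2313]
ee_rot: [0.497, 0.503, 0.497, -0.503]
ft_force: [1.5, -0.4, -0.0]
finger_gap: 0.0853
```

Request:
carry_out(increments=[[[0.015,0.045,0.0],0.12],[[0.03,0.09,0.0],0.24],[[0.045,0.135,0.0],0.36],[[0.06,0.18,0.0],0.48],[[0.075,0.225,0.0],0.6],[[0.09,0.27,0.0],0.72],[[0.105,0.315,0.0],0.84],[[0.12,0.36,0.0],0.96],[[0.137,0.409,0.0],1.113],[[0.137,0.409,0.0],1.113]])

```text
t: 2.3
ee_pos: [0.4514, 0.3468, 0.2288]
ee_rot: [0.688, 0.163, 0.688, -0.162]
ft_force: [-0.5, -1.2, -0.6]
finger_gap: 0.0853
```

```bash
python3 - <<'E'
from h import *
np.set_printoptions(precision=4,suppress=True)
def go():
    st=read_state();M=R.from_quat(st['ee_rot'],scalar_first=True).as_matrix()
    print(st['ee_pos'],'psi',np.arctan2(M[1,1],M[0,1]),st['joints'])
go()
s=get_image('side')
cv2.imwrite('pics/side1.png',cv2.resize(s[90:230,180:400],None,fx=3,fy=3,interpolation=cv2.INTER_CUBIC)[:,:,::-1])
y=mask(s,(20,120,80),(35,255,255),(245,90,300,200));n=np.argwhere(y)[:,::-1];print(n.min(0),n.max(0),n.mean(0))
print(proj('side',[[.45,.3415,z] for z in(.012,.06,.104)]))
E
```

```text
[0.4514 0.3468 0.2288] psi 1.1072897938980544 [0.6546 0.3802 0.1929 1.3832 0.0011 1.1181]
[266 154] [270 176] [268.3871 164.6022]
[[269.2659 176.5154]
 [268.9152 165.0815]
 [268.5911 154.3238]]
```

View pics/side1.png

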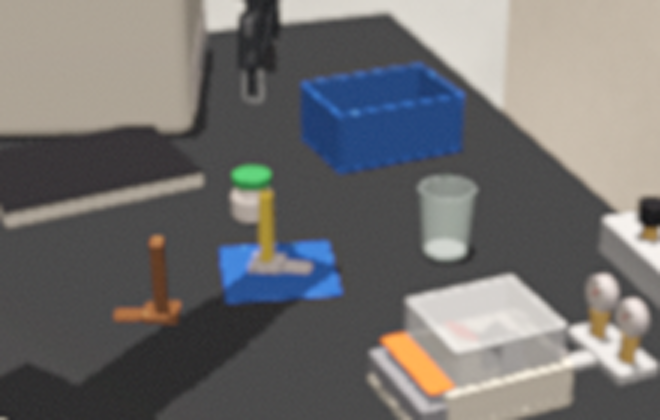

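Side view: the yellow handle at crop (266,228) matches the predicted pixel to within 1 px; the brown decoy is separate at (158,280). The gripper is above the lifter, so I descend.

Request:
carry_out(increments=[[[-0.001,-0.005,0.0],-0.011],[[-0.001,-0.005,-0.03],-0.011],[[-0.001,-0.005,-0.06],-0.011],[[-0.001,-0.005,-0.09],-0.011],[[-0.001,-0.005,-0.12],-0.011],[[-0.001,-0.005,-0.145],-0.011],[[-0.001,-0.005,-0.165],-0.011],[[-0.001,-0.005,-0.179],-0.011],[[-0.001,-0.005,-0.179],-0.011],[[-0.001,-0.005,-0.179],-0.011]])

```text
t: 3.35
ee_pos: [0.4496, 0.3382, 0.0512]
ee_rot: [0.687, 0.168, 0.687, -0.168]
ft_force: [0.9, -0.5, -0.1]
finger_gap: 0.0856
```

Request:
carry_out(increments=[[[0,0,0],0],[[0,0,0],0],[[0,0,0],0],[[0,0,0],0],[[0,0,0],0],[[0,0,0],0],[[0,0,0],0],[[0,0,0],0]], jaw=0.01)

```text
t: 4.15
ee_pos: [0.4493, 0.3381, 0.0508]
ee_rot: [0.686, 0.167, 0.687, -0.169]
ft_force: [0.2, -0.3, -0.7]
finger_gap: 0.0191
```

Request:
carry_out(increments=[[[0,0,0.02],0],[[0,0,0.05],0],[[0,0,0.09],0],[[0,0,0.12],0],[[-0.005,-0.03,0.13],0.05],[[-0.01,-0.07,0.13],0.12],[[-0.015,-0.11,0.13],0.19],[[-0.02,-0.15,0.13],0.26],[[-0.025,-0.19,0.13],0.33],[[-0.03,-0.23,0.13],0.4]])

```text
t: 5.15
ee_pos: [0.4187, 0.1066, 0.1808]
ee_rot: [0.706, 0.026, 0.707, -0.028]
ft_force: [0.5, -0.9, -1.5]
finger_gap: 0.0193
```

Request:
carry_out(increments=[[[-0.005,-0.03,0.0],0.05],[[-0.01,-0.06,0.0],0.1],[[-0.015,-0.09,0.0],0.14],[[-0.02,-0.12,0.0],0.15],[[-0.02,-0.12,0.0],0.15],[[-0.02,-0.12,0.0],0.15],[[-0.02,-0.12,0.0],0.15],[[-0.02,-0.12,0.0],0.15]])

```text
t: 5.95
ee_pos: [0.3989, -0.0125, 0.1808]
ee_rot: [0.706, -0.027, 0.707, 0.026]
ft_force: [-0.4, 0.7, -1.0]
finger_gap: 0.0192
```

```bash
python3 - <<'E'
from h import *
np.set_printoptions(precision=4,suppress=True)
st=read_state();M=R.from_quat(st['ee_rot'],scalar_first=True).as_matrix()
print(st['ee_pos'],'psi',np.arctan2(M[1,1],M[0,1]),st['joints'],M[:,0],st['finger_gap'],st['ft_force'])
s=get_image('side');t=get_image('top')
cv2.imwrite('pics/c3.png',np.hstack([cv2.resize(i[a:a+120,b:b+120],(400,400),interpolation=cv2.INTER_CUBIC) for i,a,b in((s,120,240),(t,130,260))])[:,:,::-1])
p=st['ee_pos'];tip=p+[.055*np.cos(.08),.055*np.sin(.08),-.0445]
print(proj('side',[p,tip]),proj('top',[p,tip]))
E
```

```text
[ 0.3989 -0.0125  0.1808] psi 1.6459797072015283 [-0.0301  0.0739 -0.3313  1.166  -0.0018 -0.1052] [-0.0006 -0.0018 -1.    ] 0.019220701640389047 [-0.372   0.6792 -0.9686]
[[284.8645 182.5292]
 [301.8551 191.9081]] [[323.0212 233.0419]
 [321.2696 215.0015]]
```

View pics/c3.png

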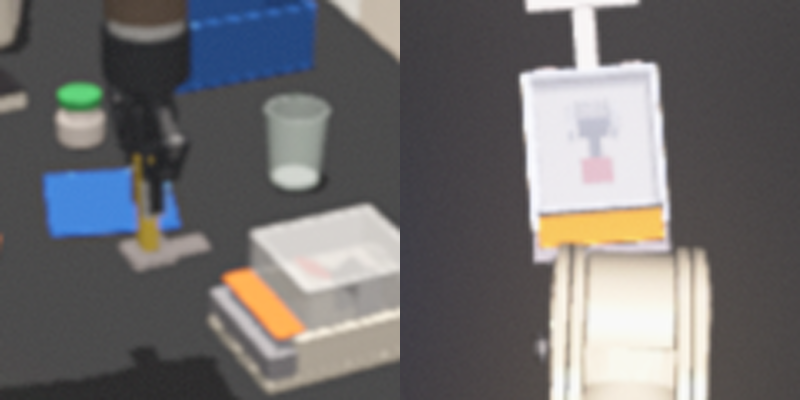

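Side crop: lifter held level, blade tip at about (303,193), predicted (302,192), and the lip is ahead. Next I lower and insert.

Request:
carry_out(increments=[[[0,0,-0.025],0.005],[[0,0,-0.05],0.005],[[0,0,-0.075],0.005],[[0,0,-0.0895],0.005],[[0,0,-0.0895],0.005],[[0,0,-0.0895],0.005]])

```text
t: 6.65
ee_pos: [0.399, -0.0122, 0.0914]
ee_rot: [0.706, -0.029, 0.707, 0.028]
ft_force: [-0.1, -0.8, -1.4]
finger_gap: 0.0189
```

Request:
carry_out(increments=[[[0.01,0.001,0.0],0],[[0.02,0.001,0.0],0],[[0.03,0.002,0.0],0],[[0.038,0.002,0.0],0],[[0.046,0.003,0.0],0],[[0.054,0.003,0.0],0],[[0.062,0.004,0.0],0],[[0.062,0.004,0.0],0],[[0.062,0.004,0.0],0]])

```text
t: 7.55
ee_pos: [0.4608, -0.0082, 0.0913]
ee_rot: [0.706, -0.029, 0.707, 0.028]
ft_force: [-0.7, 0.7, -1.0]
finger_gap: 0.0192
```

Request:
carry_out(increments=[[[0,0,0.003],0],[[0,0,0.006],0],[[0,0,0.011],0],[[0.001,0,0.019],0],[[0.002,0,0.026],0],[[0.003,0,0.033],0],[[0.005,0,0.04],0],[[0.006,0.001,0.046],0],[[0.009,0.001,0.053],0],[[0.011,0.001,0.06],0]])

```text
t: 8.55
ee_pos: [0.4722, -0.0071, 0.1518]
ee_rot: [0.706, -0.029, 0.707, 0.028]
ft_force: [-0.2, 0.1, -2.6]
finger_gap: 0.0189
```

```bash
python3 - <<'E'
from h import *
np.set_printoptions(precision=4,suppress=True)
st=read_state();print(st['ee_pos'],st['ft_force'])
s=get_image('side')
cv2.imwrite('pics/c4.png',cv2.resize(s[120:240,260:400],None,fx=4,fy=4,interpolation=cv2.INTER_CUBIC)[:,:,::-1])
E
```

```text
[ 0.4722 -0.0071  0.1518] [-0.1605  0.1495 -2.6335]
```

View pics/c4.png

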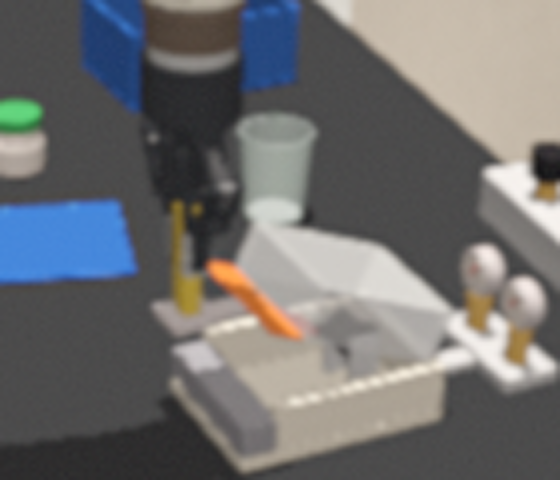

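The hood is up by about 0.4 rad on the blade: the lip at crop (255,300) rests on it. I continue along the arc.

Request:
carry_out(increments=[[[0.003,0,0.006],0],[[0.006,0,0.013],0],[[0.01,0.001,0.019],0],[[0.014,0.001,0.025],0],[[0.018,0.001,0.031],0],[[0.022,0.002,0.036],0],[[0.027,0.002,0.041],0],[[0.032,0.003,0.046],0],[[0.037,0.003,0.051],0],[[0.042,0.003,0.056],0]])

```text
t: 9.6
ee_pos: [0.5159, -0.004, 0.2094]
ee_rot: [0.707, -0.029, 0.706, 0.028]
ft_force: [0.2, 0.1, -1.7]
finger_gap: 0.0191
```

Request:
carry_out(increments=[[[0.006,0,0.004],0],[[0.012,0.001,0.008],0],[[0.018,0.001,0.012],0],[[0.024,0.002,0.015],0],[[0.03,0.002,0.018],0],[[0.037,0.003,0.021],0],[[0.043,0.003,0.023],0],[[0.05,0.004,0.025],0],[[0.057,0.005,0.027],0],[[0.064,0.005,0.028],0]])

```text
t: 10.6
ee_pos: [0.5805, 0.0011, 0.2376]
ee_rot: [0.707, -0.029, 0.706, 0.028]
ft_force: [0.0, -0.2, -1.8]
finger_gap: 0.0191
```

Request:
carry_out(increments=[[[0.007,0,0.001],0],[[0.014,0.001,0.002],0],[[0.014,0.001,0.002],0],[[0.014,0.001,0.002],0],[[0.014,0.001,0.002],0]])

```text
t: 11.1
ee_pos: [0.5942, 0.0021, 0.2395]
ee_rot: [0.707, -0.029, 0.706, 0.028]
ft_force: [0.1, 0.9, -1.2]
finger_gap: 0.0189
```

```bash
python3 - <<'E'
from h import *
np.set_printoptions(precision=4,suppress=True)
st=read_state();print(st['ee_pos'],st['ft_force'])
s=get_image('side')
cv2.imwrite('pics/c5.png',cv2.resize(s[100:240,260:420],None,fx=4,fy=4,interpolation=cv2.INTER_CUBIC)[:,:,::-1])
E
```

```text
[0.5942 0.0021 0.2395] [ 0.0728  0.8728 -1.1615]
```

View pics/c5.png

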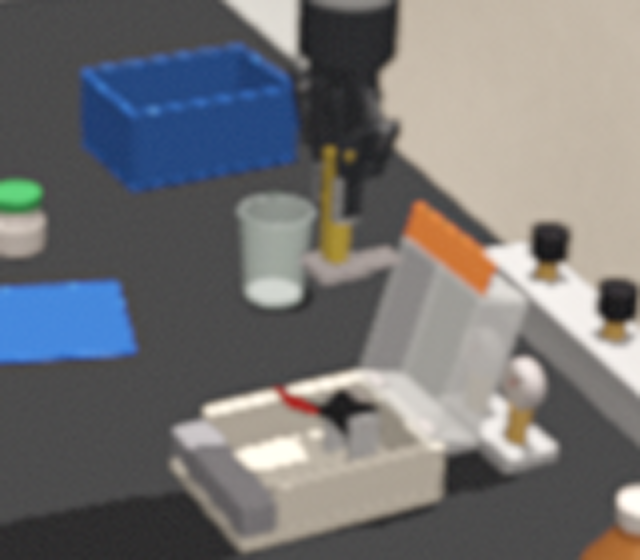

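Hood fully open: it leans back on its stop, the lip at crop (450,245) clear of the blade, and the red tab at (295,400) is exposed. Now I take the lifter back to the mat.

Request:
carry_out(increments=[[[-0.025,0,0.0],0],[[-0.06,0,0.0],0],[[-0.1,0,-0.0],0],[[-0.13,0.03,0],-0.05],[[-0.145,0.07,0],-0.12],[[-0.145,0.11,-0.0],-0.19],[[-0.145,0.15,-0.02],-0.26],[[-0.145,0.19,-0.04],-0.33],[[-0.145,0.23,-0.06],-0.4],[[-0.145,0.27,-0.08],-0.47]])

```text
t: 12.15
ee_pos: [0.4489, 0.2736, 0.1593]
ee_rot: [0.694, 0.137, 0.693, -0.138]
ft_force: [1.2, -0.4, -0.4]
finger_gap: 0.0191
```

Request:
carry_out(increments=[[[0.0,0.03,-0.01],-0.05],[[0.0,0.05,-0.03],-0.075],[[0.0,0.0665,-0.05],-0.075],[[0.0,0.0665,-0.07],-0.075],[[0.0,0.0665,-0.07],-0.075],[[0.0,0.0665,-0.07],-0.075]])

```text
t: 12.75
ee_pos: [0.4485, 0.3398, 0.0894]
ee_rot: [0.688, 0.163, 0.688, -0.164]
ft_force: [0.2, 0.7, -0.9]
finger_gap: 0.0191
```

```bash
python3 - <<'E'
from h import *
np.set_printoptions(precision=4,suppress=True)
st=read_state();M=R.from_quat(st['ee_rot'],scalar_first=True).as_matrix()
print(st['ee_pos'],'psi',np.arctan2(M[1,1],M[0,1]),M[:,0],st['ft_force'],st['joints'])
E
```

```text
[0.4485 0.3398 0.0894] psi 1.104473624511841 [ 0.0002 -0.0021 -1.    ] [ 0.1964  0.6543 -0.9064] [ 0.6493  0.4616 -0.0598  1.0505 -0.0018  1.1157]
```

Request:
carry_out(increments=[[[0,-0.001,-0.015],0],[[0,-0.001,-0.028],0],[[0,-0.001,-0.034],0],[[0,-0.001,-0.037],0],[[0,-0.001,-0.0385],0],[[0,-0.001,-0.039],0],[[0,-0.001,-0.039],0],[[0,-0.001,-0.039],0]])

```text
t: 13.55
ee_pos: [0.4488, 0.339, 0.0508]
ee_rot: [0.688, 0.163, 0.688, -0.164]
ft_force: [-0.8, -0.2, -2.1]
finger_gap: 0.019
```

Request:
carry_out(increments=[[[0,0,0],0],[[0,0,0],0],[[0,0,0],0],[[0,0,0],0],[[0,0,0],0],[[0,0,0],0],[[0,0,0],0],[[0,0,0],0]], jaw=0.0854)

```text
t: 14.35
ee_pos: [0.4488, 0.339, 0.0508]
ee_rot: [0.688, 0.163, 0.688, -0.164]
ft_force: [-1.4, -0.1, 0.4]
finger_gap: 0.0853
```

Request:
carry_out(increments=[[[0,0,0.02],0],[[0,0,0.05],0],[[0,0,0.09],0],[[0,0,0.13],0],[[0,0,0.17],0],[[-0.005,-0.04,0.18],0.05],[[-0.01,-0.08,0.18],0.12],[[-0.01,-0.12,0.18],0.19]])

```text
t: 15.15
ee_pos: [0.4384, 0.2182, 0.2316]
ee_rot: [0.702, 0.096, 0.7, -0.096]
ft_force: [0.3, -0.7, 0.7]
finger_gap: 0.0854
```

```bash
python3 - <<'E'
from h import *
np.set_printoptions(precision=4,suppress=True)
st=read_state();print(st['ee_pos'],st['ft_force'],st['finger_gap'])
s=get_image('side');t=get_image('top')
cv2.imwrite('pics/c6.png',np.hstack([cv2.resize(i[a:a+110,b:b+110],(400,400),interpolation=cv2.INTER_CUBIC) for i,a,b in((s,130,270),(t,110,250))])[:,:,::-1])
cv2.imwrite('pics/c7.png',cv2.resize(s[100:240,230:400],None,fx=4,fy=4,interpolation=cv2.INTER_CUBIC)[:,:,::-1])
y=mask(s,(20,120,80),(35,255,255),(245,90,300,200));n=np.argwhere(y)[:,::-1];print('yel side',n.min(0),n.max(0),n.mean(0))
for n,im,b in(('top',t,(290,140,350,210)),('side',s,(300,170,370,240))):
    m=mask(im,(0,120,80),(6,255,255),b)|mask(im,(172,120,80),(179,255,255),b); a=np.argwhere(m)[:,::-1];print(n,len(a),a.mean(0),a.min(0),a.max(0))
    if n=='top':
        print(onz(n,[a.mean(0)],.084),rect(m),onz(n,rect(m),.084)); ta=a.mean(0)
print(tri(ta,a.mean(0)))
E
```

```text
[0.4384 0.2182 0.2316] [ 0.3309 -0.7173  0.6853] 0.08540029600609768
yel side [265 154] [270 176] [267.9394 164.0505]
top 64 [318.875  180.6719] [315 177] [323 184]
[[ 0.5639 -0.0012  0.084 ]] [[315. 177.]
 [323. 177.]
 [323. 184.]
 [315. 184.]] [[ 0.5752  0.0109  0.084 ]
 [ 0.5755 -0.0139  0.084 ]
 [ 0.5536 -0.014   0.084 ]
 [ 0.5534  0.0107  0.084 ]]
side 33 [333.7576 199.9394] [329 196] [339 203]
(array([ 0.5641, -0.0012,  0.0823]), np.float64(0.00011155679520255001))
```

View pics/c7.png

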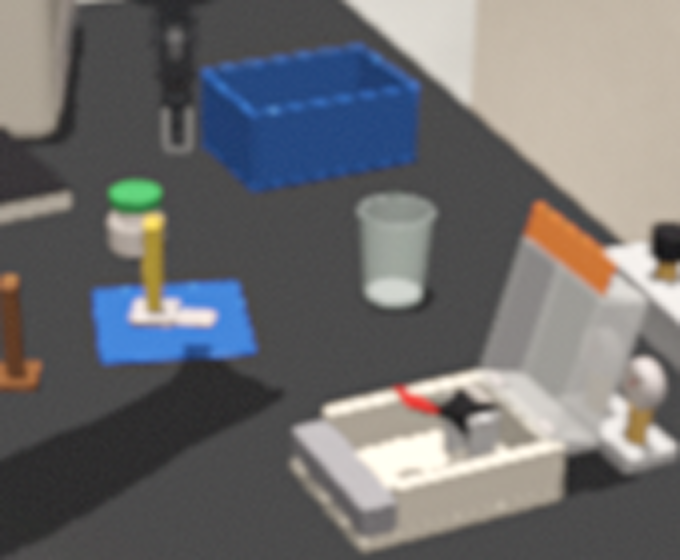

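Lifter stands upright on the mat (crop (155,260)), released, and the hood is still open. The tab is at about (0.564, -0.001, 0.083), agreeing with the station estimate. Next: close the fingers and move above the tab.

Request:
carry_out(increments=[[[0.01,-0.04,0],0.07],[[0.02,-0.08,0],0.14],[[0.04,-0.12,0],0.21],[[0.06,-0.16,0],0.28],[[0.09,-0.2,0],0.357],[[0.124,-0.219,0],0.357],[[0.124,-0.219,0],0.357],[[0.124,-0.219,0],0.357],[[0.124,-0.219,0],0.357]], jaw=0.0)

```text
t: 16.15
ee_pos: [0.5615, -0.0028, 0.2311]
ee_rot: [0.707, -0.028, 0.706, 0.027]
ft_force: [-0.7, 0.6, -0.1]
finger_gap: 0.0002
```

Request:
carry_out(increments=[[[0,0,-0.03],0],[[0,0,-0.06],0],[[0,0,-0.09],0],[[0,0,-0.115],0],[[0,0,-0.125],0],[[0,0,-0.125],0],[[0,0,-0.125],0]])

```text
t: 16.85
ee_pos: [0.5621, -0.0021, 0.1075]
ee_rot: [0.708, -0.028, 0.706, 0.027]
ft_force: [0.4, 0.7, 0.3]
finger_gap: 0.0004
```

```bash
python3 - <<'E'
from h import *
np.set_printoptions(precision=4,suppress=True)
st=read_state();M=R.from_quat(st['ee_rot'],scalar_first=True).as_matrix()
print(st['ee_pos'],'psi',np.arctan2(M[1,1],M[0,1]),st['ft_force'],st['finger_gap'])
s=get_image('side')
cv2.imwrite('pics/c8.png',cv2.resize(s[130:240,290:400],(600,600),interpolation=cv2.INTER_CUBIC)[:,:,::-1])
E
```

```text
[ 0.5621 -0.0021  0.1075] psi 1.6493030108950364 [0.4491 0.6661 0.316 ] 0.00035585944564871247
```

View pics/c8.png

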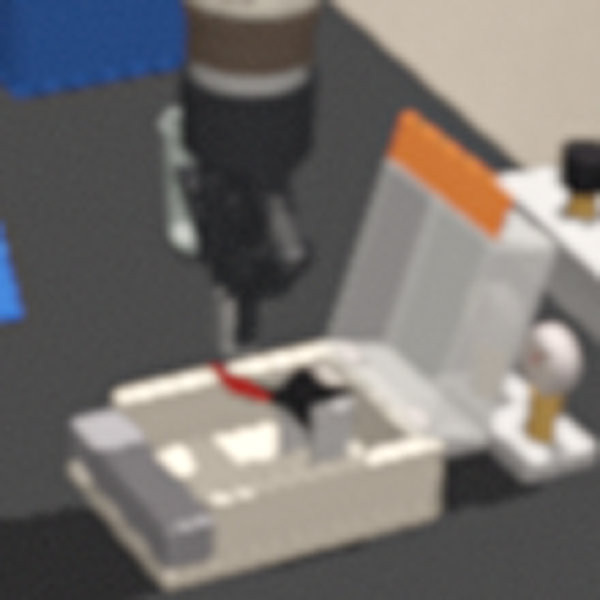

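Fingertips at crop (235,345), directly above the red tab at (240,380). I press in short calls while watching force.

Request:
carry_out(increments=[[[0,0,-0.008],0],[[0,0,-0.014],0],[[0,0,-0.019],0],[[0,0,-0.024],0],[[0,0,-0.029],0],[[0,0,-0.034],0]])

```text
t: 17.5
ee_pos: [0.5625, -0.0024, 0.0742]
ee_rot: [0.708, -0.028, 0.705, 0.027]
ft_force: [-1.1, -0.2, 3.6]
finger_gap: 0.0001
```

Request:
carry_out(increments=[[[0,0,-0.005],0],[[0,0,-0.01],0],[[0,0,-0.014],0],[[0,0,-0.018],0],[[0,0,-0.018],0]])

```text
t: 18.0
ee_pos: [0.5611, -0.0026, 0.0553]
ee_rot: [0.707, -0.028, 0.706, 0.027]
ft_force: [-3.9, -0.3, 3.6]
finger_gap: 0.0001
```

Request:
carry_out(increments=[[[0,0,-0.003],0],[[0,0,-0.006],0],[[0,0,-0.008],0],[[0,0,-0.008],0]])

```text
t: 18.4
ee_pos: [0.5619, -0.0026, 0.0485]
ee_rot: [0.708, -0.028, 0.705, 0.027]
ft_force: [-3.3, -0.2, 10.5]
finger_gap: 0.0002
```

Request:
carry_out(increments=[[[0,0,-0.002],0],[[0,0,-0.002],0]])

```text
t: 18.6
ee_pos: [0.5621, -0.0025, 0.0476]
ee_rot: [0.708, -0.028, 0.705, 0.027]
ft_force: [-4.2, 0.2, 10.2]
finger_gap: -0.0003
```

Request:
carry_out(increments=[[[0,0,-0.002],0],[[0,0,-0.002],0]])

```text
t: 18.8
ee_pos: [0.5623, -0.0025, 0.0467]
ee_rot: [0.708, -0.028, 0.705, 0.027]
ft_force: [-3.9, -1.0, 10.3]
finger_gap: 0.0003
```

Request:
carry_out(increments=[[[0,0,-0.002],0],[[0,0,-0.002],0]])

```text
t: 19.0
ee_pos: [0.5625, -0.0025, 0.0459]
ee_rot: [0.709, -0.028, 0.704, 0.027]
ft_force: [-5.1, 0.2, 10.0]
finger_gap: 0.0003
```

```bash
python3 - <<'E'
from h import *
np.set_printoptions(precision=4,suppress=True)
s=get_image('side')
st=read_state();print(st['ee_pos'],st['ft_force'],st['moment'])
cv2.imwrite('pics/c9.png',cv2.resize(s[165:225,310:370],(600,600),interpolation=cv2.INTER_CUBIC)[:,:,::-1])
o=np.array([.5857,.001,0]);c,sn=np.cos(.08),np.sin(.08)
b=(295,165,375,240);m=mask(s,(0,120,60),(6,255,255),b)|mask(s,(172,120,60),(179,255,255),b);a=np.argwhere(m)[:,::-1]
print('red',len(a),a.mean(0),a.min(0),a.max(0))
for th in(.6,.75,.9,.96):
    f=th-.47; L=[]
    for r in(44,72):
        for y in(-15,15): L.append([30-r*np.cos(f),y,58-r*np.sin(f)])
    L=np.array(L)/1e3; W=np.c_[o[0]+c*L[:,0]-sn*L[:,1],o[1]+sn*L[:,0]+c*L[:,1],L[:,2]]
    print(th,proj('side',W).round(1).tolist())
E
```

```text
[ 0.5625 -0.0025  0.0459] [-3.6801 -0.5518  9.4744] [-0.0308  0.8621 -0.0278]
red 24 [331.9167 211.7083] [328 210] [336 214]
0.6 [[337.7, 209.6], [333.4, 205.1], [330.0, 212.5], [325.7, 207.9]]
0.75 [[338.0, 211.3], [333.7, 206.7], [330.4, 215.1], [326.2, 210.5]]
0.9 [[338.6, 212.7], [334.2, 208.2], [331.4, 217.5], [327.1, 212.9]]
0.96 [[338.8, 213.3], [334.5, 208.7], [331.8, 218.4], [327.6, 213.8]]
```

View pics/c9.png

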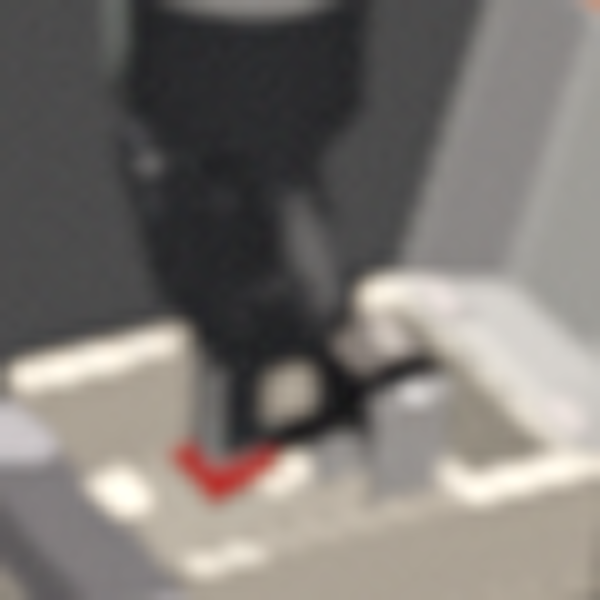

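The tab (near corner at about (331,215)) is down to roughly 0.7 rad, between clicks 2 and 3. I continue in small steps.

Request:
carry_out(increments=[[[-0.001,0,-0.003],0],[[-0.001,0,-0.003],0]])

```text
t: 19.25
ee_pos: [0.5628, -0.0025, 0.0442]
ee_rot: [0.71, -0.028, 0.703, 0.027]
ft_force: [-0.9, 0.4, 9.6]
finger_gap: -0.0
```

Request:
carry_out(increments=[[[-0.001,0,-0.003],0],[[-0.001,0,-0.003],0]])

```text
t: 19.45
ee_pos: [0.5633, -0.0024, 0.0424]
ee_rot: [0.711, -0.028, 0.702, 0.027]
ft_force: [-1.5, 0.9, 7.1]
finger_gap: 0.0
```

Request:
carry_out(increments=[[[-0.001,0,-0.003],0],[[-0.001,0,-0.003],0]])

```text
t: 19.65
ee_pos: [0.564, -0.0024, 0.0404]
ee_rot: [0.712, -0.028, 0.701, 0.027]
ft_force: [-0.2, 0.4, 6.4]
finger_gap: -0.0
```

```bash
cat > a.py <<'E'
from h import *
np.set_printoptions(precision=4,suppress=True)
F=[];
for i in range(3): s=get_image('side'); F.append(read_state()['ft_force'])
st=read_state();M=R.from_quat(st['ee_rot'],scalar_first=True).as_matrix();print(st['ee_pos'],np.mean(F,0),'axis',M[:,0])
b=(295,165,375,240)
def redm(s): return mask(s,(0,120,60),(6,255,255),b)|mask(s,(172,120,60),(179,255,255),b)
m=redm(s);a=np.argwhere(m)[:,::-1];print('red',len(a),a.mean(0),a.min(0),a.max(0),'lowest',a[a[:,1]==a[:,1].max()].mean(0))
def corners(th,dz=0,o=(.5857,.001)):
    c,sn=np.cos(.08),np.sin(.08);f=th-.47
    L=np.array([[30-r*np.cos(f)+dz*np.sin(f)*-1,y,58-r*np.sin(f)+dz*np.cos(f)] for r in(44,72) for y in(-15,15)])/1e3
    return np.c_[o[0]+c*L[:,0]-sn*L[:,1],o[1]+sn*L[:,0]+c*L[:,1],L[:,2]]
for th in(.6,.7,.8,.9,.96):print(th,'near outer corner top/bot',proj('side',corners(th)[2:3])[0],proj('side',corners(th,-6)[2:3])[0])
E
python3 a.py; python3 - <<'E'
import cv2
# rest reference from c7 (x4 crop, origin 230,100)
import numpy as np
im=cv2.cvtColor(cv2.imread('pics/c7.png'),cv2.COLOR_BGR2HSV)
m=(cv2.inRange(im,(0,120,80),(6,255,255))|cv2.inRange(im,(172,120,80),(179,255,255)));m[:,:360]=0;m[:,480:]=0;m[:350]=0
a=np.argwhere(m)[:,::-1];print('rest',a.min(0)/4+[230,100],a.max(0)/4+[230,100],a.mean(0)/4+[230,100])
E
python3 -c "
import sys;sys.path.insert(0,'.')
exec(open('a.py').read().split('F=[]')[0]);exec('def corners'+open('a.py').read().split('def corners')[1].split('for th')[0]);print(proj('side',corners(0)),proj('side',corners(0,-6)))"
```

```text
[ 0.564  -0.0023  0.0405] [-0.8274 -0.2095  5.9735] axis [ 0.0165 -0.0011 -0.9999]
red 25 [333.   213.08] [329 211] [337 215] lowest [332. 215.]
0.6 near outer corner top/bot [329.9582 212.4863] [330.1042 214.0119]
0.7 near outer corner top/bot [330.2334 214.2763] [330.5443 215.7246]
0.8 near outer corner top/bot [330.7043 215.9647] [331.1754 217.3214]
0.9 near outer corner top/bot [331.3644 217.5351] [331.9895 218.7871]
0.96 near outer corner top/bot [331.8478 218.4144] [332.5617 219.5979]
rest [328.75 196.  ] [340.25 203.25] [334.27889908 200.40458716]
[[339.3503 202.4824]
 [334.9378 198.024 ]
 [332.5163 200.6872]
 [328.1594 196.2074]] [[338.5125 204.1038]
 [334.1176 199.6259]
 [331.6769 202.3287]
 [327.3379 197.8289]]
```

Request:
carry_out(increments=[[[-0.003,0,-0.0025],0],[[-0.003,0,-0.0025],0]])

```text
t: 20.0
ee_pos: [0.5639, -0.0023, 0.0396]
ee_rot: [0.715, -0.028, 0.698, 0.027]
ft_force: [0.8, -0.0, 7.6]
finger_gap: 0.0001
```

Request:
carry_out(increments=[[[-0.003,0,-0.002],0],[[-0.003,0,-0.002],0]])

```text
t: 20.2
ee_pos: [0.564, -0.0023, 0.0395]
ee_rot: [0.717, -0.028, 0.696, 0.027]
ft_force: [1.1, -0.9, 6.6]
finger_gap: -0.0005
```

```bash
python3 a.py
```

```text
[ 0.564  -0.0023  0.0394] [0.7257 0.1325 7.0593] axis [ 0.0295 -0.001  -0.9996]
red 24 [333.125 213.25 ] [329 211] [337 215] lowest [332.5 215. ]
0.6 near outer corner top/bot [329.9582 212.4863] [330.1042 214.0119]
0.7 near outer corner top/bot [330.2334 214.2763] [330.5443 215.7246]
0.8 near outer corner top/bot [330.7043 215.9647] [331.1754 217.3214]
0.9 near outer corner top/bot [331.3644 217.5351] [331.9895 218.7871]
0.96 near outer corner top/bot [331.8478 218.4144] [332.5617 219.5979]
```

Request:
carry_out(increments=[[[-0.005,0,-0.003],0],[[-0.005,0,-0.003],0],[[-0.005,0,-0.003],0]])

```text
t: 20.65
ee_pos: [0.5628, -0.0023, 0.0386]
ee_rot: [0.72, -0.028, 0.693, 0.027]
ft_force: [1.9, 0.6, 7.1]
finger_gap: 0.0002
```

```bash
cat >> a.py <<'E'
print(st['tau'],st['joints'],st['moment'])
cv2.imwrite('pics/c10.png',np.hstack([cv2.resize(i[a0:a0+60,b0:b0+60],(400,400),interpolation=cv2.INTER_CUBIC) for i,a0,b0 in((s,165,310),(get_image('top'),145,290))])[:,:,::-1])
E
python3 a.py
```

```text
[ 0.5628 -0.0023  0.0386] [ 1.1442 -0.1088  7.6184] axis [ 0.0374 -0.0009 -0.9993]
red 25 [333.52 213.24] [329 210] [337 216] lowest [332. 216.]
0.6 near outer corner top/bot [329.9582 212.4863] [330.1042 214.0119]
0.7 near outer corner top/bot [330.2334 214.2763] [330.5443 215.7246]
0.8 near outer corner top/bot [330.7043 215.9647] [331.1754 217.3214]
0.9 near outer corner top/bot [331.3644 217.5351] [331.9895 218.7871]
0.96 near outer corner top/bot [331.8478 218.4144] [332.5617 219.5979]
[  0.0283 -40.1583  17.5838   0.5043   0.0055  -0.0023] [-0.0037  0.4911 -0.1652  0.8771 -0.0007 -0.0813] [-0.0452 -0.3943 -0.0326]
```

View pics/c10.png

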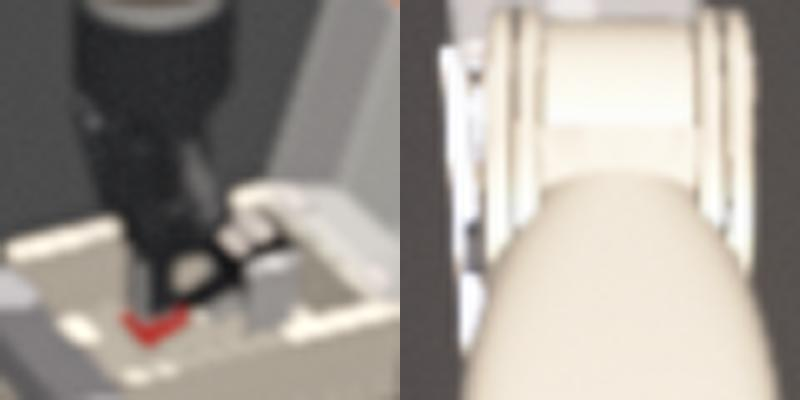

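Tab near corner at (332.5,217): angle about 0.8, not at 0.9 yet. About 4 mm more to go.

Request:
carry_out(increments=[[[-0.004,0,-0.002],0],[[-0.004,0,-0.004],0],[[-0.004,0,-0.004],0]])

```text
t: 21.15
ee_pos: [0.5631, -0.0023, 0.0371]
ee_rot: [0.723, -0.028, 0.69, 0.027]
ft_force: [1.8, 0.2, 9.0]
finger_gap: -0.0001
```

Request:
carry_out(increments=[[[-0.003,0,-0.002],0],[[-0.003,0,-0.004],0],[[-0.003,0,-0.004],0]])

```text
t: 21.45
ee_pos: [0.5638, -0.0023, 0.0355]
ee_rot: [0.726, -0.028, 0.687, 0.026]
ft_force: [1.3, 0.4, 10.8]
finger_gap: -0.0003
```

```bash
python3 a.py
```

```text
[ 0.5638 -0.0023  0.0356] [-0.026   0.108  10.1247] axis [ 0.0544 -0.0006 -0.9985]
red 29 [333.6897 214.0345] [329 211] [338 217] lowest [332. 217.]
0.6 near outer corner top/bot [329.9582 212.4863] [330.1042 214.0119]
0.7 near outer corner top/bot [330.2334 214.2763] [330.5443 215.7246]
0.8 near outer corner top/bot [330.7043 215.9647] [331.1754 217.3214]
0.9 near outer corner top/bot [331.3644 217.5351] [331.9895 218.7871]
0.96 near outer corner top/bot [331.8478 218.4144] [332.5617 219.5979]
[ -0.038  -38.5874  17.4201  -0.0286  -0.0322  -0.0012] [-0.0038  0.4856 -0.1855  0.8453 -0.0004 -0.0814] [-0.0077 -0.2349 -0.0155]
```

Request:
carry_out(increments=[[[-0.003,0,-0.003],0],[[-0.003,0,-0.003],0]])

```text
t: 21.85
ee_pos: [0.5641, -0.0022, 0.035]
ee_rot: [0.728, -0.028, 0.684, 0.026]
ft_force: [-0.6, -0.1, 11.2]
finger_gap: -0.0
```

```bash
python3 a.py | sed -n '1,2p;8p'
```

```text
[ 0.5641 -0.0022  0.035 ] [-0.0499  0.047  10.6259] axis [ 0.0616 -0.0004 -0.9981]
red 27 [333.6296 214.1481] [329 211] [337 217] lowest [332. 217.]
[ -0.0046 -38.3582  17.7506  -0.3656  -0.0148  -0.0011] [-0.0039  0.4822 -0.1936  0.8334 -0.0002 -0.0814] [ 0.0438 -0.0119  0.0074]
```

Request:
carry_out(increments=[[[-0.003,0,-0.003],0],[[-0.003,0,-0.003],0]])

```text
t: 22.25
ee_pos: [0.5642, -0.0022, 0.0345]
ee_rot: [0.73, -0.028, 0.682, 0.026]
ft_force: [-0.4, -0.3, 10.2]
finger_gap: -0.0003
```

```bash
python3 a.py | sed -n '1,2p;8p'
```

```text
[ 0.5643 -0.0022  0.0346] [-1.4    -0.1256 11.0766] axis [ 0.0686 -0.0003 -0.9976]
red 28 [333.8214 214.1429] [329 211] [338 217] lowest [332.5 217. ]
[  0.0014 -37.9721  17.7539  -0.5027  -0.0122  -0.001 ] [-0.0039  0.4787 -0.2018  0.8216 -0.     -0.0814] [-0.0095  0.022  -0.0207]
```

```bash
cat > b.py <<'E'
exec(open('a.py').read().split("for th in(.6")[0])
f=np.mean([get_image('side').astype(float) for _ in range(6)],0).astype(np.uint8)
u=cv2.resize(f[195:230,315:350],None,fx=8,fy=8,interpolation=cv2.INTER_CUBIC).astype(float)
sc=u[...,0]-(u[...,1]+u[...,2])/2; m=(sc>sc.max()*.5).astype(np.uint8)
c=max(cv2.findContours(m,cv2.RETR_EXTERNAL,cv2.CHAIN_APPROX_NONE)[0],key=cv2.contourArea)[:,0]
px=lambda q:(q+.5)/8-.5+[315,195]
print('low',px(c[c[:,1].argmax()]),'left',px(c[c[:,0].argmin()]),'right',px(c[c[:,0].argmax()]))
for th in(.8,.85,.9,.93,.96):
  t,bt=proj('side',corners(th)),proj('side',corners(th,-6)); print(th,'low',bt[2],'left',t[3],bt[3],'nearinner',t[0],bt[0])
cv2.imwrite('pics/c11.png',np.clip(cv2.resize(f[185:230,305:360],None,fx=12,fy=12,interpolation=cv2.INTER_CUBIC),0,255)[:,:,::-1])
E
python3 b.py
```

```text
[ 0.5643 -0.0022  0.0346] [-1.251   0.463  11.1322] axis [ 0.0686 -0.0003 -0.9976]
red 28 [333.8214 214.1429] [329 211] [338 217] lowest [332.5 217. ]
low [332.3125 217.3125] left [328.6875 213.4375] right [337.8125 213.0625]
0.8 low [331.1754 217.3214] left [326.4537 211.3368] [326.9283 212.6846] nearinner [338.1714 211.7635] [338.6223 213.1254]
0.85 low [331.5602 218.0715] left [326.7623 212.1327] [327.3137 213.4306] nearinner [338.3515 212.2552] [338.8804 213.5682]
0.9 low [331.9895 218.7871] left [327.1167 212.8976] [327.7432 214.1427] nearinner [338.56   212.7284] [339.1653 213.9893]
0.93 low [332.2679 219.1992] left [327.3508 213.341 ] [328.0214 214.553 ] nearinner [338.6985 213.0029] [339.3488 214.2311]
0.96 low [332.5617 219.5979] left [327.6007 213.7723] [328.3147 214.9501] nearinner [338.8469 213.2701] [339.5415 214.4645]
```

```bash
python3 - <<'E'
exec(open('a.py').read().split('F=[]')[0]); exec('def corners'+open('a.py').read().split('def corners')[1].split('for th')[0])
def meas(n,sc,ox,oy,b):
    im=cv2.imread(n)[:,:,::-1];x0,y0,x1,y1=b
    u=cv2.resize(im[y0:y1,x0:x1],None,fx=8/sc,fy=8/sc,interpolation=cv2.INTER_CUBIC).astype(float)
    s=u[...,0]-(u[...,1]+u[...,2])/2;m=(s>s.max()*.5).astype(np.uint8)
    c=max(cv2.findContours(m,cv2.RETR_EXTERNAL,cv2.CHAIN_APPROX_NONE)[0],key=cv2.contourArea)[:,0]
    p=lambda q:(q+.5)/8-.5+[ox+x0/sc,oy+y0/sc]
    print(n,'low',p(c[c[:,1].argmax()]),'left',p(c[c[:,0].argmin()]),'right',p(c[c[:,0].argmax()]),'top',p(c[c[:,1].argmin()]))
meas('pics/c7.png',4,230,100,(360,350,480,440))
meas('pics/c8.png',600/110,290,130,(180,330,310,430))
meas('pics/c9.png',10,310,165,(150,420,310,530))
meas('pics/c11.png',12,305,185,(120,120,540,500))
print(proj('side',corners(0)),proj('side',corners(0,-6)))
E
```

```text
pics/c7.png low [337.1875 202.8125] left [328.6875 196.4375] right [338.9375 202.3125] top [329.3125 196.0625]
pics/c8.png low [337.4375 202.9375] left [329.0625 196.8125] right [338.9375 202.1875] top [329.3125 196.5625]
pics/c9.png low [330.9375 214.3125] left [327.1875 209.8125] right [336.8125 210.6875] top [327.9375 209.1875]
pics/c11.png low [332.3125 217.3125] left [328.6875 213.4375] right [337.8125 213.0625] top [336.5625 211.3125]
[[339.3503 202.4824]
 [334.9378 198.024 ]
 [332.5163 200.6872]
 [328.1594 196.2074]] [[338.5125 204.1038]
 [334.1176 199.6259]
 [331.6769 202.3287]
 [327.3379 197.8289]]
```

```bash
python3 - <<'E'
from h import *
s=get_image('side')
for n,lo,hi,b in(('yellow',(20,120,80),(35,255,255),(245,90,300,200)),('lip',(5,120,120),(18,255,255),(350,130,400,190))):
    a=np.argwhere(mask(s,lo,hi,b))[:,::-1];print(n,len(a),a.mean(0) if len(a) else '')
st=read_state();print(st['t'],st['ee_pos'],st['ft_force'])
print(sign_off())
E
```

```text
yellow 97 [267.91752577 164.04123711]
lip 226 [372.02654867 160.79646018]
22.95 [ 0.56426241 -0.00223679  0.0345341 ] [-1.178865   -0.19721029 10.9300591 ]
the job is handed in; nothing more can be done
None
```

I levered the hood fully open with the lifter's blade, stood the lifter back upright on the blue mat and released it. Then I pressed the red tab down to what reads as the third click, and handed in at t ≈ 23 s while still holding it.

**Final checks:**
- **Lifter:** its yellow handle is within 1 px of where it stood at the start.
- **Hood:** the lip was still in the raised, open position.
- **Dial:** the push was steady at about 11 N, below the 12 N of the stop. The tab's corners in the side view put the angle at 0.89–0.94 rad. Finger height gives 0.89–0.93, depending on where the fingertips touch. So the click at 0.90 was read indirectly, and the lowest readings fall just short of it.
- **Where readings disagreed:** 11 N is above the roughly 9 N quoted for the third click. That suggests the dial sits between the third click and the stop.
- **Arm under load:** the tool tilted about 4° from vertical while pressing. It did not appear to affect the hold.
- **Pictures:** I tried to view one more image of the tab at the end, but the 12-picture limit was reached, so the last checks are numeric only.
- **Bystanders:** I kept the arm's path clear of the rack, bottles, jar and beaker, but I did not measure their positions at the end.

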